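# Load and tip a plate drain rack

### The arm

A 6-joint arm with a two-finger parallel gripper is mounted at the origin on the work surface. World frame = base frame: x ahead of the robot, y to its left, z up, the work surface at z = 0. Lengths are in m, angles in rad, forces in N, time in s.
With the tool pointing down it reaches from about 0.3 to 0.775 m from the base axis. Payload 14.6 kg.
Tool frame: the origin (TCP) lies between the finger pads; the fingertips stand 17 mm ahead of it and the grasp point (between the pads) lies 2 mm behind it; z points along the fingers, y is the direction in which the jaws open and shut (so a half turn about z gives the same grasp; the last joint's range is limited). The gripper opens to 94 mm and grips with 3 to 60 N. Pads are 16 mm wide; open, the fingers measure 119 mm over their backs; the gripper's body (75 mm by 177 mm) begins 78 mm behind the grasp point.
Start: joints at [-1.411, 0.3, 1.521, -0, 1.321, -0.067], TCP at [0.124, -0.536, 0.222] pointing down, gripper open.
Joint ranges: [-3.03, 3.03], [-0.79, 2.21], [0.23, 2.52], [-1.04, 4.18], [0, 3.07], [-2.55, 2.55]. Speed limits (rad/s): [2.22, 2.22, 2.57, 3.14, 3.14, 3.14].

### API

Orientations are given as a unit quaternion [w, x, y, z].
In Python, from bench import robot, imaging, ticket gives the robot as it stands.
- The arm moves only by the shell command python3 -m handwheel 'ROWS' [FORCE]. ROWS is JSON, one flat list of numbers, 7 for each row, row after row: the shift along the tool's x, y, z in cm, then the turn, a rotation vector about the tool's x, y, z in degrees, then the opening, from 0 (shut) to 1 (fully open). A call has 1 to 10 rows; each row shifts and turns the pose as measured when the row begins, along the tool's axes as they then stand; what a row does not reach is not made up. A row lasts 1/8 s, in which the tool goes at most 62.5 mm and 10.7 degrees, less where a joint would pass 70% of its speed; a pose out of reach is approached as far as the arm can. A call with a gripper value outside its range is refused whole. The fingers move at their own pace and stop on an object; FORCE is the grip in N (left out, the last holds). Time passes only in rows, so rows that do not move let the fingers close. It gives the time, the measured TCP pose, the force and the opening at its end, in the units of the state.
- robot.get_state(): the state, without advancing time (a new reading comes with each control period).
- imaging.camera(name): name is "scene" or "top"; returns a dict with "img" (420x560x3 uint8, red, green, blue), "K" (3x3 intrinsics, pixels), "k1" (the pictures are not rectified: a ray, as slopes to the right and down, at radius r is drawn at 1 + k1 r^2 times it, then the intrinsics apply), "R" (3x3) and "t" (3): a world point X has camera coordinates R X + t. Camera axes: x right, y down, z forward; pixel columns grow to the right and rows downward; lengths in m; the calibration is good to about 2 mm. A picture is of the moment at which its call begins. There is no depth.
- ticket.finish_job(): hands the job in, once; it reports no verdict.
The state is a dict: "t": time; "qpos": joint angles; "qd": joint speeds; "joint_efforts": joint torques, N m; "tcp_pos": TCP position; "orientation": TCP orientation; "contact_force": force on the tool from outside, world axes, zero at the start; "torque": the same for the moment, N m; "grip_width": opening from 0.0 (shut) to 1.0 (fully open).
Only numpy, scipy, OpenCV 4.12 (cv2) and the standard library are available. Lean on these libraries where they do the work, as an engineer would, in place of code of your own. Each camera call takes 0.05 s, during which the arm holds its last target.

### The job

Take the loose coated plate from the lab jack and slide it fully home into the lower of the two empty slots of the drain rack. Then tip the rack back on its stiff hinge to 30 degrees, as its dial shows, let go and check that it stays there with the plates in place. Leave the two plates already in the rack home and the other glassware standing where it is.

Things in the scene. Friction and masses are not known exactly. Their poses are not given: they have to be found in the camera images.
- plate_mid (a point): centre of the loose plate: a flat, white-coated rigid glass plate 110 long (its x axis) x 60 wide (y) x 5 thick (z up), 82 g. It starts lying flat on the lab jack, with both long edges and both ends overhanging the jack's top.
- jack: fixed small lab jack (a scissor stand) on which the plate starts; origin in the middle of its foot on the bench; foot 90 (x) x 70 (y); top plate 70 (x) x 48 (y), upper face 75 above the bench, plate ends overhang it by about 20; take the scissors between as solid, 60 x 42
- rack_base: fixed stand of the drain rack; origin in the middle of its underside on the bench. Steel drip tray 180 (x) x 150 (y) x 14 high; two uprights at y = +-52, 44 wide in x and 122 high, carry the rack between them on a hinge parallel to y, 100 above the bench. The rack's open front faces the stand's -x. No gripper fits between rack and uprights.
- rack (a joint): tilt of the rack on its stiff friction hinge, rad: 0 when the plates lie level, growing as the rack tips back (front goes up, rear goes down). It turns from -0.35 to 0.95, starts between -0.12 and 0.28, needs about 0.45 N m to turn and stays wherever it is left.
- rack_hinge (a point): middle of the hinge axis; axes turn with the rack: x from open front to back stop, y along the hinge, z up. In this frame the aluminium rack has side walls x = -38 to 37, z = -48 to 50, inner faces at y = +-33, flared in the front 9; it is open at the front and top. Four pairs of ledges, 8 wide, 4 thick, upper faces at z = -36, -12, 12, 36, form four slots of 24 pitch.
- slot (a point): centre of a plate fully home in the third slot from the bottom, the lower empty one: x = -18, z = 14.5 in the hinge frame; axes as rack_hinge. A home plate touches the back stop (x = 37 there), rests on its ledges and stands 35 out of the front. It slides in along +x, with 3 side play each side and 15 headroom.
- tab (a point): point on the upper face of the flat rear tab, on its middle line: x = 70, z = 50 in the hinge frame. The tab runs from x = 37 to 85 and y = -45 to 45 there, 3 thick, nothing above it. Pressing it down here (about 7 N) tips the rack back.
- lip (a point): point on the upper face of the flat drip lip, on its middle line: x = -90, z = -47 in the hinge frame. The rack's floor sheet, 3 thick, y = -36 to 36, runs out in front as this lip to x = -102, so 29 farther than the stored plates' ends (x = -73); that strip is open from above. Pressing it down here (about 5 N) tips the rack forward again, should it stand too steep.
- dial (a point): centre of the white angle dial (84 diameter, upright, fixed on the outside of the stand's +y upright round the hinge). A tick each 10 degrees, long ones at 0 (straight up), 30 and 60 towards the stand's +x; a dark pointer in front of it turns with the rack and points up at joint value 0. Black knobs, 28 diameter, end the axle 74 out on both sides.
- stored0 (a joint): how far the plate already in the lowest slot has slid out of the rack's front, m; 0 home. Same plate size; held by friction.
- stored1 (a joint): the same for the plate in the second slot from the bottom.
- brown_bottle: bystander: brown glass bottle, 56 diameter, 135 tall; origin at the centre of its underside; stands free on the bench
- clear_jar: bystander: clear jar, 68 diameter, 100 tall; origin at the centre of its underside; stands free on the bench
- flask: bystander: conical flask, 80 diameter at the foot, 120 tall; origin at the centre of its underside; stands free on the bench
- reagent_bottle: bystander: clear reagent bottle, 68 diameter, 150 tall; origin at the centre of its underside; stands free on the bench
- beaker: bystander: beaker, 72 diameter, 95 tall; origin at the centre of its underside; stands free on the bench
- wash_bottle: bystander: white wash bottle, 64 diameter, 140 tall; origin at the centre of its underside; stands free on the bench
- cylinder: bystander: glass measuring cylinder on a round foot 56 diameter, 170 tall; origin at the centre of its underside; stands free on the bench
- dish: bystander: white porcelain dish, 90 diameter, 35 tall; origin at the centre of its underside; stands free on the bench
There are look-alikes about, which are no part of the job. What is shaped like the part that bears plate_mid but blue is not meant.

How it is judged:
On the way, in this order (a step that is already met when the one before it is completed fails the run):
1. the plate lies fully home in the third slot from the bottom and is let go (x of plate_mid in the frame of slot between -0.006 and 0.004 m and y of plate_mid in the frame of slot between -0.006 and 0.006 m and z of plate_mid in the frame of slot between -0.005 and 0.005 m and angle between the z axis of plate_mid and the z axis of slot, either way round below 0.08 rad and angle between the x axis of plate_mid and the x axis of slot, either way round below 0.09 rad and contact force between the fingers and plate below 0.2 N), for 0.2 s.
2. the loaded rack stays by itself at 30 degrees, untouched, for a second (x of plate_mid in the frame of slot between -0.006 and 0.004 m and y of plate_mid in the frame of slot between -0.006 and 0.006 m and z of plate_mid in the frame of slot between -0.005 and 0.005 m and angle between the z axis of plate_mid and the z axis of slot, either way round below 0.08 rad and angle between the x axis of plate_mid and the x axis of slot, either way round below 0.09 rad and value of joint rack between 0.4538 and 0.5934 rad and velocity of joint rack between -0.02 and 0.02 rad/s and contact force between each of the fingers, the arm and rack_base below 0.2 N), for 1 s.
At the end, for the whole second after the job is handed in: The rack rests untouched at 30 degrees (0.524 rad) within 4 degrees, and the plate lies home in the third slot from the bottom: within 6 mm of the back stop, 6 mm sideways, on its ledges and in line with the slot within 5 degrees (all of step 2).
It fails at once if a plate already in the rack is pulled out by more than 10 mm (value of joint any of stored0, stored1 above 0.01 m).
It fails at once if glassware standing by is shoved more than 30 mm or toppled (distance of any of brown_bottle, clear_jar, flask, reagent_bottle, beaker, wash_bottle, cylinder, dish from where it was at the start of the episode above 0.03 m or angle between any of brown_bottle, clear_jar, flask, reagent_bottle, beaker, wash_bottle, cylinder, dish's own z axis and vertical above 0.5 rad).
It also fails if it takes over 58 s, if anything falls off the work surface, if the arm or the gripper's body presses on something with over 40 N, if the wrist force passes 120 N, or if a joint passes its speed limit or range.

## Working session

There is one attempt and no reset: what is moved stays moved. The work goes in short steps, Python scripts to look and compute and a shell command to move; the robot and the scene stay as the last step left them, time stands still between calls to the robot, and variables do not carry over. Pictures are saved under pics/ and viewed, and the job is handed in when it is done.

```bash
ls -la; mkdir -p pics; python3 - <<'E'
from bench import robot, imaging
import cv2
print(robot.get_state())
for n in("scene","top"):
    c=imaging.camera(n); cv2.imwrite(f"pics/{n}0.png",c["img"][:,:,::-1]); print(n,c["K"],c["k1"],c["R"],c["t"])
E
```

```text
total 12
drwxr-xr-x  3 agent agent 4096 Dec  6 13:48 .
drwxr-xr-x 23 root  root  4096 Dec  6 13:48 ..
drwxr-xr-x  2 agent agent 4096 Dec  6 13:48 pics
{'t': 0.0, 'qpos': array([-1.41057926e+00,  3.00486804e-01,  1.52156089e+00,  3.55365517e-06,
        1.32073248e+00, -6.65776936e-02]), 'qd': array([ 0.00083992,  0.00042219,  0.00057157, -0.00061009, -0.0006126 ,
       -0.00068396]), 'joint_efforts': array([ 1.24827537e-03, -5.31802011e+01, -3.52735913e+01,  7.09236693e-02,
        2.43535725e-02, -1.13077563e-04]), 'tcp_pos': array([ 0.12364155, -0.53567244,  0.22188625]), 'orientation': array([-5.93192326e-04,  9.93577279e-01,  1.13154049e-01, -2.60702006e-05]), 'contact_force': array([-0.99618784, -0.74583764, -0.15281746]), 'torque': array([-0.00183971, -0.01798019, -0.03838189]), 'grip_width': 0.9981734536325546}
scene [[445.0837994    0.         277.34262896]
 [  0.         445.0837994  210.23155791]
 [  0.           0.           1.        ]] -0.08525381085465494 [[-0.54747331  0.83663756  0.01762275]
 [ 0.68009894  0.45711157 -0.57316179]
 [-0.48758425 -0.30180557 -0.81925271]] [ 0.29703746 -0.29146042  1.78860962]
top [[509.62239218   0.         276.05490572]
 [  0.         509.62239218 211.94019923]
 [  0.           0.           1.        ]] -0.05050749844071602 [[ 0.02396531 -0.99966598 -0.00967396]
 [-0.98006962 -0.02158449 -0.19747821]
 [ 0.19720345  0.01421378 -0.98025954]] [-0.0059624   0.56104678  1.49497882]
```

View pics/scene0.png

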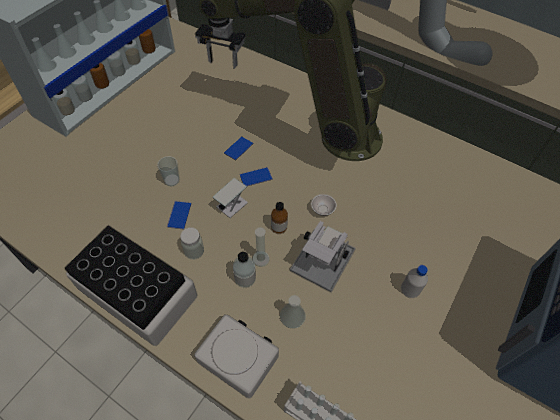

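View pics/top0.png

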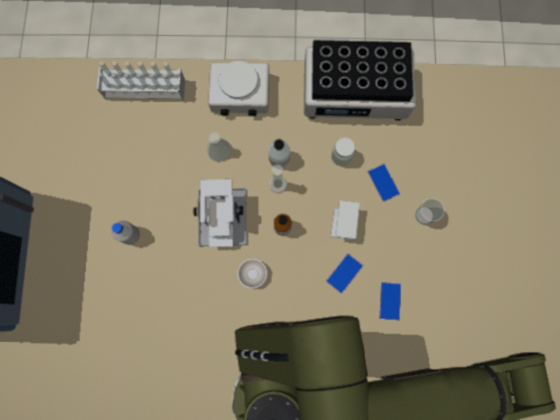

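The top view shows the white plate on the jack at about (347,220), three blue look-alikes at (384,182), (345,273) and (390,300), and the rack at about (221,213). In the scene view the white plate is at (230,193) and the rack at (325,250). The white one on the jack fits the description. I'll enlarge both views to confirm.

```bash
python3 - <<'E'
import cv2,numpy as np
t=cv2.imread("pics/top0.png");s=cv2.imread("pics/scene0.png")
z=lambda i,x,y,w,h,f:cv2.resize(i[y:y+h,x:x+w],None,fx=f,fy=f,interpolation=cv2.INTER_CUBIC)
cv2.imwrite("pics/tz.png",z(t,185,165,190,130,4.2))
cv2.imwrite("pics/sz.png",z(s,205,170,160,125,4.8))
E
```

```text
(no output)
```

View pics/tz.png

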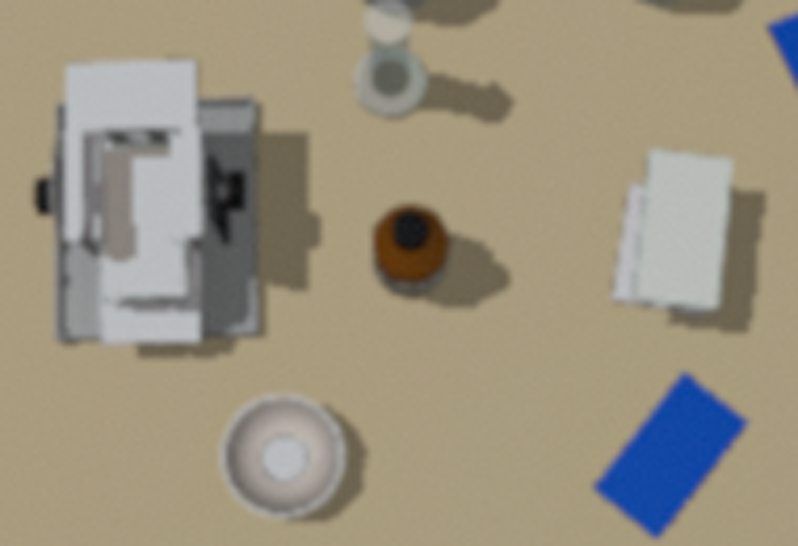

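View pics/sz.png

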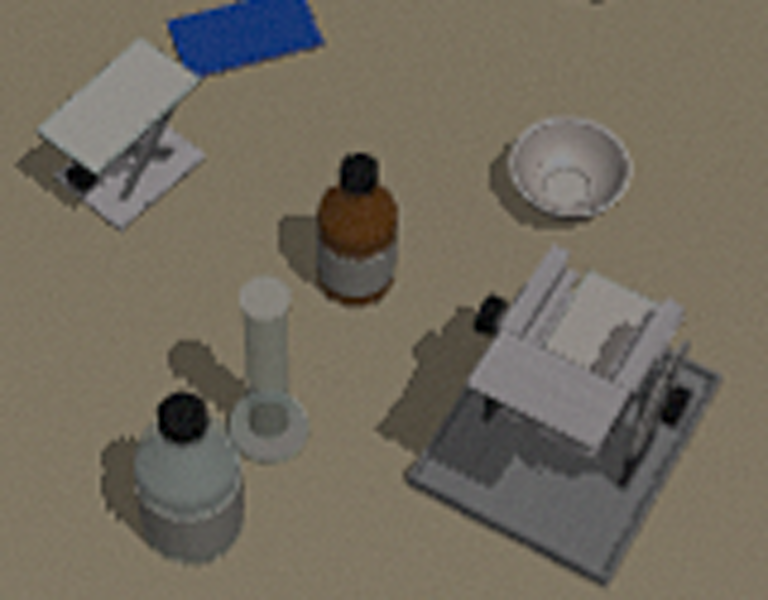

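The crops confirm it. The loose plate is the pale one on the scissor jack (a knob and jack edge show under it), and the blue ones lie on the bench. The rack's tab points to world +x and its open front with the lip faces the robot. Next I measure.

```bash
cat > h.py <<'E'
import cv2,numpy as np,sys
from bench import robot,imaging
CAM={}
def cam(n,save=None):
    c=imaging.camera(n); c["D"]=np.array([c["k1"],0,0,0.]); c["C"]=-c["R"].T@c["t"]
    if save: cv2.imwrite(f"pics/{save}.png",c["img"][:,:,::-1])
    return c
def ray(c,uv):
    p=cv2.undistortPoints(np.array([[uv]],float),c["K"],c["D"])[0,0]
    d=c["R"].T@np.array([p[0],p[1],1]); return c["C"],d/np.linalg.norm(d)
def onz(c,uv,z):
    o,d=ray(c,uv); return o+d*(z-o[2])/d[2]
def tri(c1,u1,c2,u2):
    A=np.zeros((3,3));b=np.zeros(3);
    for c,u in((c1,u1),(c2,u2)):
        o,d=ray(c,u);P=np.eye(3)-np.outer(d,d);A+=P;b+=P@o
    x=np.linalg.solve(A,b); return x,[np.linalg.norm(proj(c,x)-u) for c,u in((c1,u1),(c2,u2))]
def proj(c,X):
    return cv2.projectPoints(np.array(X,float).reshape(-1,3),cv2.Rodrigues(c["R"])[0],c["t"],c["K"],c["D"])[0][:,0].squeeze()
def zoom(img,x,y,w,h,f):
    return cv2.resize(img[y:y+h,x:x+w],None,fx=f,fy=f,interpolation=cv2.INTER_CUBIC)
E
python3 - <<'E'
from h import *
s=cam("scene");t=cam("top");print(s["C"],t["C"])
def quad(m,near):
    n,l,st,ce=cv2.connectedComponentsWithStats(m.astype(np.uint8))
    k=l[near[1],near[0]];print(st[k])
    c=cv2.findContours((l==k).astype(np.uint8),0,1)[0][0]
    return c
for n,c,nr in(("t",t,(349,218)),("s",s,(230,190))):
    hsv=cv2.cvtColor(c["img"],cv2.COLOR_RGB2HSV);print(hsv[nr[1],nr[0]],c["img"][nr[1],nr[0]])
    cv2.imwrite(f"pics/z_{n}_plate.png",zoom(c["img"][:,:,::-1],nr[0]-25,nr[1]-22,50,44,13))
    nr2=(221,215) if n=="t" else (325,252)
    cv2.imwrite(f"pics/z_{n}_rack.png",zoom(c["img"][:,:,::-1],nr2[0]-36,nr2[1]-40,72,80,7))
E
```

```text
[1.23293988 0.42452959 1.29303468] [ 0.25519282 -0.0150998   1.57620409]
[ 70   4 188] [185 188 186]
[ 19  14 143] [143 140 135]
```

View pics/z_t_plate.png

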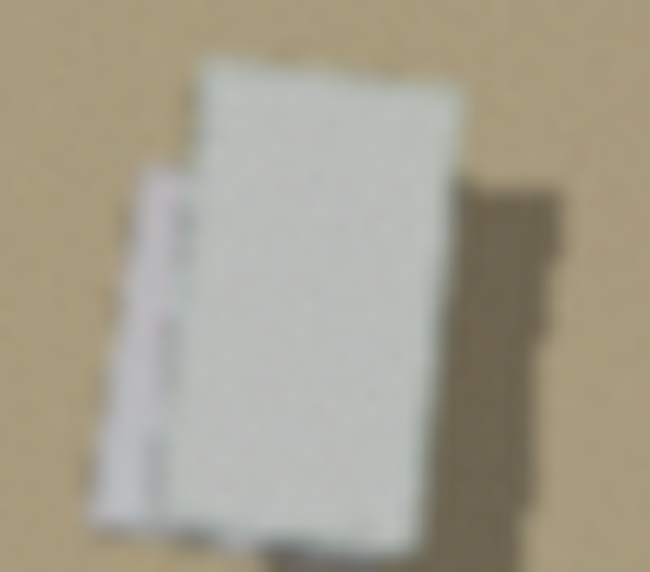

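View pics/z_s_plate.png

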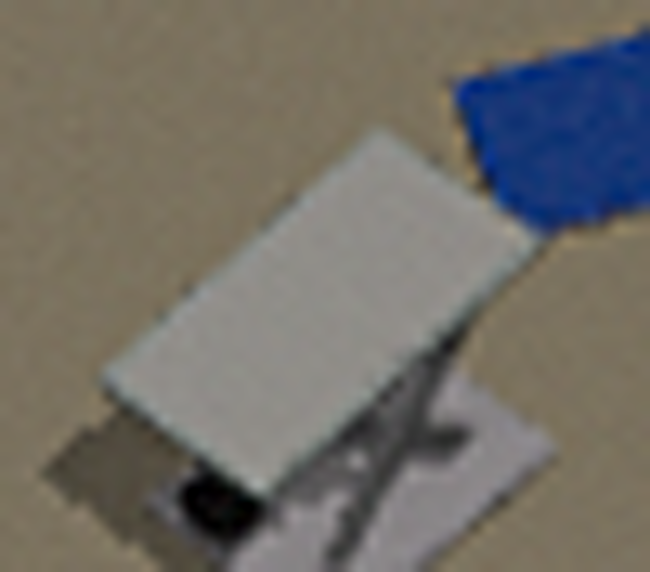

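View pics/z_t_rack.png

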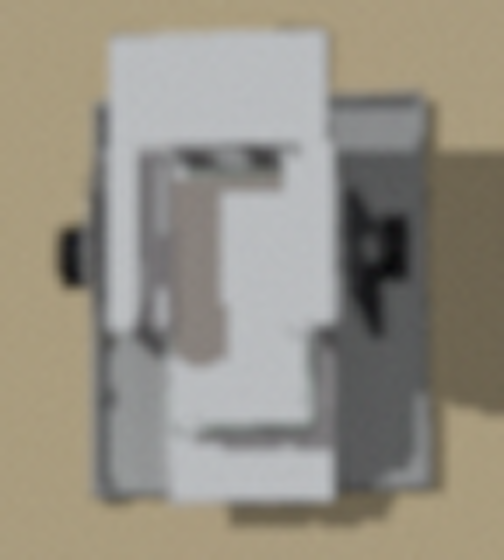

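View pics/z_s_rack.png

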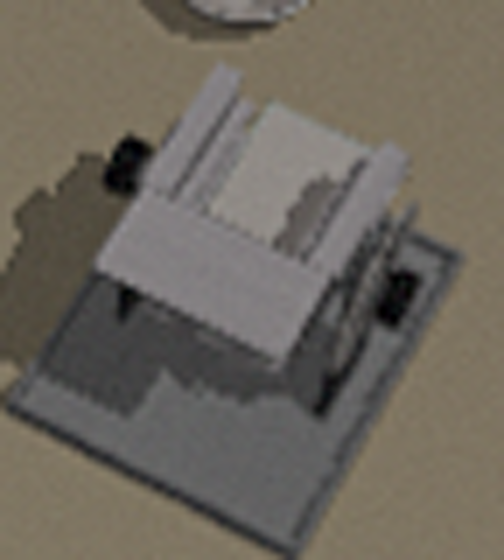

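```bash
cat > m1.py <<'E'
from h import *
s=cam("scene");t=cam("top")
f=lambda p,k,x0,y0:((p[0]+.5)/k-.5+x0,(p[1]+.5)/k-.5+y0)
np.set_printoptions(precision=4,suppress=True)
tp=lambda p:f(p,13,324,196); sp=lambda p:f(p,13,205,168); tr=lambda p:f(p,7,185,175); sr=lambda p:f(p,7,289,212)
print("plate top"); T=np.array([onz(t,tp(p),.08) for p in((202,60),(465,86),(420,553),(152,528))]);print(T,T.mean(0))
for i in range(4):d=T[(i+1)%4]-T[i];print(np.linalg.norm(d),np.degrees(np.arctan2(d[1],d[0])))
print("plate scene"); S=np.array([onz(s,sp(p),.08) for p in((378,128),(540,238),(268,495),(103,378))]);print(S,S.mean(0))
for i in range(4):d=S[(i+1)%4]-S[i];print(np.linalg.norm(d),np.degrees(np.arctan2(d[1],d[0])))
print("tray top FR NR NL"); print(np.array([onz(t,tr(p),.014) for p in((425,95),(435,490),(98,500))]))
print("tray scene FR FL NL"); print(np.array([onz(s,sr(p),.014) for p in((5,403),(292,555),(462,252))]))
print("knobs R L");
for a,b in(((392,248),(126,165)),((72,256),(398,297))):print(tri(t,tr(a),s,sr(b)),onz(t,tr(a),.1),onz(s,sr(b),.1))
print("tab far edge +y,-y, near +y");
for a,b in(((109,38),(283,366)),((326,32),(98,266)),((133,330),(228,68)),((335,330),(228,68))):print(tri(t,tr(a),s,sr(b)))
E
python3 m1.py
```

```text
plate top
[[ 0.5965 -0.1821  0.08  ]
 [ 0.5917 -0.2429  0.08  ]
 [ 0.4824 -0.2317  0.08  ]
 [ 0.4868 -0.1706  0.08  ]] [ 0.5394 -0.2068  0.08  ]
0.06102188000109926 -94.5272450966991
0.10986930270610369 174.1790428902257
0.06128774930241407 85.85740605126206
0.11028691230400248 -5.953501911961871
plate scene
[[ 0.4789 -0.2265  0.08  ]
 [ 0.4852 -0.1684  0.08  ]
 [ 0.5927 -0.1777  0.08  ]
 [ 0.5867 -0.2361  0.08  ]] [ 0.5359 -0.2022  0.08  ]
0.05846015623024341 83.8354891589687
0.10784823702584616 -4.934345203840428
0.05875548391656165 -95.83503067733484
0.10818013229335963 174.9059479201398
tray top FR NR NL
[[0.644  0.1066 0.014 ]
 [0.4646 0.0957 0.014 ]
 [0.4567 0.2447 0.014 ]]
tray scene FR FL NL
[[0.6438 0.1119 0.014 ]
 [0.637  0.2597 0.014 ]
 [0.4552 0.2504 0.014 ]]
knobs R L
(array([0.5543, 0.113 , 0.1031]), [np.float64(0.6850123021863667), np.float64(0.6430485452154352)]) [0.5557 0.1115 0.1   ] [0.5517 0.1141 0.1   ]
(array([0.5475, 0.248 , 0.1053]), [np.float64(0.702647484126747), np.float64(0.6769312493443319)]) [0.5493 0.247  0.1   ] [0.5435 0.2491 0.1   ]
tab far edge +y,-y, near +y
(array([0.6302, 0.23  , 0.152 ]), [np.float64(0.9133836675640994), np.float64(0.9122292291188152)])
(array([0.6335, 0.1409, 0.1542]), [np.float64(1.2646027329572016), np.float64(1.2391685012352394)])
(array([0.5176, 0.1762, 0.1844]), [np.float64(11.970539549881204), np.float64(11.077965476293494)])
(array([0.5103, 0.1335, 0.1446]), [np.float64(1.46410876871433), np.float64(1.347848406242481)])
```

```bash
cat > m2.py <<'E'
from h import *
from scipy.optimize import least_squares
s=cam("scene");t=cam("top")
f=lambda p,k,x0,y0:((p[0]+.5)/k-.5+x0,(p[1]+.5)/k-.5+y0)
tr=lambda p:f(p,7,185,175); sr=lambda p:f(p,7,289,212)
B=[] # (cam idx, body?, pt mm, uv)
for p,u in(((85,45,50),(109,38)),((85,-45,50),(326,32)),((-73,30,-7),(168,425)),((-73,-30,-7),(312,425)),((-102,36,-47),(168,502)),((-102,-36,-47),(335,502))):B.append((0,1,p,tr(u)))
for p,u in(((85,45,50),(283,366)),((85,-45,50),(98,266)),((-73,-30,-7),(275,100)),):B.append((1,1,p,sr(u)))
for p,u in(((90,-75,14),(425,95)),((-90,-75,14),(435,490)),((-90,75,14),(98,500)),((0,-74,100),(392,248)),((0,74,100),(72,256))):B.append((0,0,p,tr(u)))
for p,u in(((90,-75,14),(5,403)),((90,75,14),(292,555)),((-90,75,14),(462,252)),((0,-74,100),(126,165)),((0,74,100),(398,297))):B.append((1,0,p,sr(u)))
from scipy.spatial.transform import Rotation as Ro
def res(q):
    x,y,yaw,th=q[:4];r=[]
    Rz=Ro.from_euler('z',yaw).as_matrix();Ry=Ro.from_euler('y',th).as_matrix()
    for ci,b,p,u in B:
        p=np.array(p)/1000.
        X=Rz@(Ry@p+[0,0,.1]) if b else Rz@p
        X=X+[x,y,0]
        r.append(proj((t,s)[ci],X)-np.array(u)-q[4+2*ci:6+2*ci])
    return np.concatenate([np.ravel(r),np.array(q[4:])*.7])
o=least_squares(res,[.55,.18,.05,0,0,0,0,0],loss='soft_l1')
np.set_printoptions(precision=3,suppress=True)
J=np.linalg.inv(o.jac.T@o.jac);print(o.x,np.degrees(o.x[2:4]),np.sqrt(np.diag(J))*.7);print(o.fun[:-4].reshape(-1,2).round(2))
E
python3 m2.py
```

```text
[ 0.551  0.18   0.053 -0.055 -0.926  0.274 -0.767 -0.025] [ 3.054 -3.145] [0.002 0.003 0.006 0.016 0.906 0.802 0.856 0.697]
[[ 0.14 -0.2 ]
 [ 0.22 -0.33]
 [ 0.22  0.71]
 [-0.09  0.1 ]
 [ 0.21  0.58]
 [ 0.11 -0.12]
 [-0.23 -0.6 ]
 [-1.1  -0.08]
 [-0.79  0.08]
 [-0.14 -0.44]
 [-0.58 -0.34]
 [-0.84 -0.33]
 [ 2.68  0.15]
 [-1.46  0.54]
 [ 0.16 -0.1 ]
 [ 0.88 -0.09]
 [ 0.5   0.34]
 [-1.84 -0.52]
 [ 1.68  1.54]]
```

```bash
cat >> h.py <<'E'
from scipy.spatial.transform import Rotation as Rot
def goal(pos,yaw,pitch=0,n=1):
    """tool x along heading yaw (deg), pitched down by pitch (deg); print tool-frame delta cm/deg"""
    st=robot.get_state();q=st["orientation"];R=Rot.from_quat([q[1],q[2],q[3],q[0]])
    G=Rot.from_euler('z',yaw,degrees=True)*Rot.from_euler('y',pitch,degrees=True)*Rot.from_euler('x',180,degrees=True)
    d=R.inv().apply(np.array(pos)-st["tcp_pos"])*100
    r=(R.inv()*G).as_rotvec(degrees=True)
    print("t",st["t"],"tcp",st["tcp_pos"].round(4),"F",st["contact_force"].round(1),"w",round(st["grip_width"],3)); print("shift cm",d.round(2),"turn",r.round(2),"|d|",np.linalg.norm(d).round(2))
E
python3 -c "
from h import *
goal((.5,-.201,.2),-5.4)
t=cam('top');print(onz(t,(283,218),.12),onz(t,(253,274),.02))"
python3 -m handwheel '[0,0,0,0,0,9.2,1, 0,0,0,0,0,9.2,1]' 40; python3 -c "
from h import *
goal((.5,-.201,.2),-5.4)"
```

```text
t 0.4 tcp [ 0.1237 -0.5359  0.2224] F [ 0.   0.5 -1. ] w 1.002
shift cm [ 44.2  -24.17   2.24] turn [-1.000e-02  0.000e+00  1.839e+01] |d| 50.43
[ 0.53062032 -0.01460559  0.12      ] [0.37404053 0.07302104 0.02      ]
t: 0.7
tcp_pos: [0.1237, -0.5359, 0.2224]
orientation: [-0.0, 0.999, -0.051, -0.0]
contact_force: [0.8, -0.1, 0.9]
grip_width: 1.001
t 0.7 tcp [ 0.1237 -0.5359  0.2224] F [ 0.8 -0.1  0.9] w 1.001
shift cm [ 34.01 -37.16   2.24] turn [-0.01  0.   -0.47] |d| 50.43
```

```bash
python3 -m handwheel '[3.8,-4.1,0.2,0,0,0,1, 3.8,-4.1,0.2,0,0,0,1, 3.8,-4.1,0.2,0,0,0,1, 3.8,-4.1,0.2,0,0,0,1, 3.8,-4.1,0.2,0,0,0,1, 3.8,-4.1,0.2,0,0,0,1, 3.8,-4.1,0.2,0,0,0,1, 3.8,-4.1,0.2,0,0,0,1]' 40; python3 - <<'E'
from h import *
goal((.5,-.201,.2),-5.4)
c=cam("scene","a1");cv2.imwrite("pics/a1z.png",zoom(c["img"][:,:,::-1],150,100,200,150,4))
E
```

```text
t: 1.7
tcp_pos: [0.4685, -0.2347, 0.2066]
orientation: [0.001, 0.998, -0.056, 0.001]
contact_force: [0.3, -0.2, 0.7]
grip_width: 0.999
t 1.7 tcp [ 0.4685 -0.2347  0.2066] F [ 0.3 -0.2  0.7] w 0.999
shift cm [ 2.76 -3.7   0.66] turn [ 0.09 -0.11 -1.  ] |d| 4.66
```

Now down to just above the plate for a camera check against the known TCP.

```bash
python3 -m handwheel '[2.8,-3.7,0.7,0,0,-1,1, 0,0,4,0,0,0,1, 0,0,4,0,0,0,1, 0,0,0,0,0,0,1]'; python3 - <<'E'
from h import *
goal((.5,-.201,.0815),-5.4)
c=cam("scene","a2");cv2.imwrite("pics/a2z.png",zoom(c["img"][:,:,::-1],175,130,110,100,6))
print(proj(c,robot.get_state()["tcp_pos"]))
c=cam("top","a2t");cv2.imwrite("pics/a2tz.png",zoom(c["img"][:,:,::-1],290,165,120,100,6))
E
```

```text
t: 2.25
tcp_pos: [0.5066, -0.194, 0.1176]
orientation: [0.0, 0.999, -0.043, 0.002]
contact_force: [0.5, -0.3, 1.4]
grip_width: 1.0
t 2.25 tcp [ 0.5066 -0.194   0.1176] F [ 0.5 -0.3  1.4] w 1.0
shift cm [-0.62  0.75  3.61] turn [ 0.04 -0.22  0.45] |d| 3.74
[235.47911344 179.52689251]
```

View pics/a2z.png

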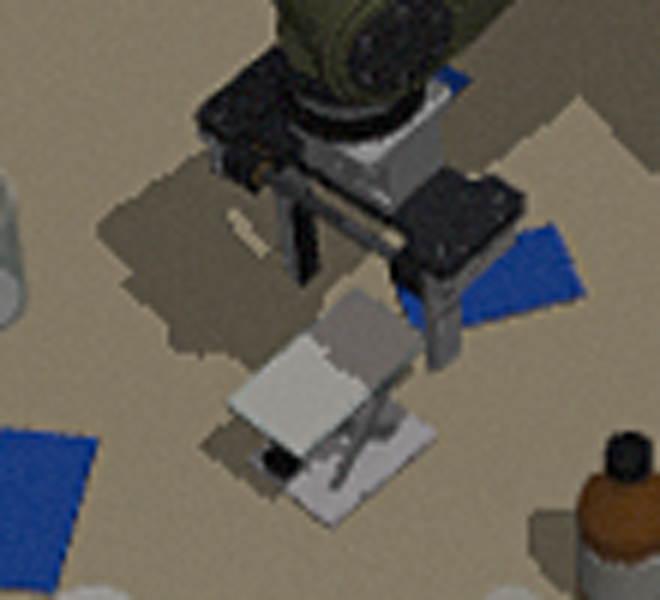

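View pics/a2tz.png

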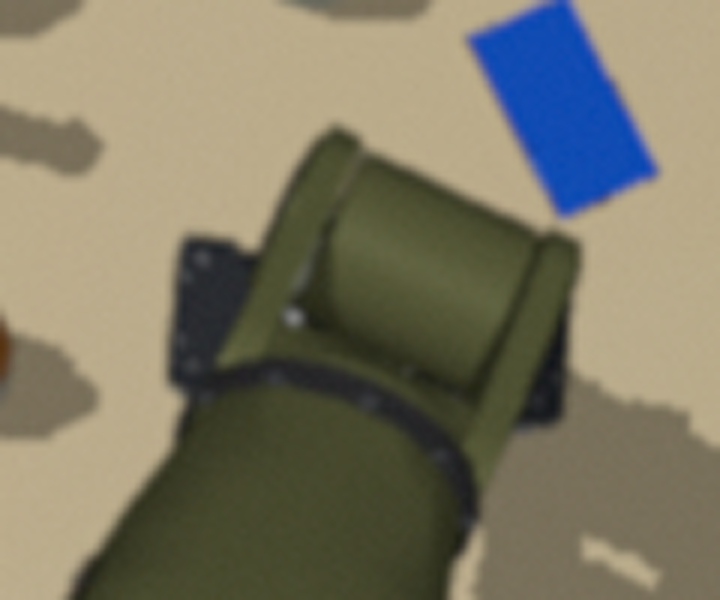

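The scene view shows open fingers either side of the plate's robot-side end, tips near crop (303,280) and (443,367), level and clear of the plate. The top view is hidden by the wrist. I'll check the scene calibration with the tips.

```bash
python3 - <<'E'
from h import *
s=cam("scene");st=robot.get_state();p=st["tcp_pos"];q=st["orientation"];R=Rot.from_quat([q[1],q[2],q[3],q[0]])
for y in(-.047,.047,-.0595,.0595):
  for x in(-.008,.008): 
    u=proj(s,p+R.apply([x,y,.017]));print(x,y,u.round(1),((u-[175,130]+.5)*6-.5).round(0))
goal((.5,-.201,.0815),-5.4)
E
python3 -m handwheel '[-0.6,0.75,0,0,0,0.4,1, 0,0,0,0,0,0,1]';python3 -c "
from h import *
goal((.5,-.201,.0815),-5.4)"
```

```text
-0.008 -0.047 [247.5 187.9] [437. 350.]
0.008 -0.047 [244.4 190.8] [419. 367.]
-0.008 0.047 [226.7 174.3] [313. 268.]
0.008 0.047 [223.6 177.1] [294. 285.]
-0.008 -0.0595 [250.3 189.7] [454. 361.]
0.008 -0.0595 [247.2 192.6] [436. 378.]
-0.008 0.0595 [224.  172.5] [297. 258.]
0.008 0.0595 [220.9 175.3] [278. 274.]
t 2.4 tcp [ 0.5083 -0.1951  0.1214] F [-0.  -0.  -0.2] w 1.001
shift cm [-0.82  0.65  3.98] turn [ 0.17 -0.59  0.41] |d| 4.11
t: 2.65
tcp_pos: [0.5019, -0.2033, 0.124]
orientation: [0.003, 0.999, -0.047, 0.007]
contact_force: [0.0, -0.5, -0.3]
grip_width: 0.998
t 2.65 tcp [ 0.5019 -0.2033  0.124 ] F [ 0.  -0.5 -0.3] w 0.998
shift cm [-0.27 -0.23  4.25] turn [ 0.25 -0.79 -0.04] |d| 4.26
```

```bash
python3 -m handwheel '[-0.2,-0.2,2.2,0.2,-0.8,0,1, 0,0,1.8,0,0,0,1, 0,0,0,0,0,0,1]';python3 - <<'E'
from h import *
goal((.5,-.201,.0815),-5.4)
c=cam("scene","a3");cv2.imwrite("pics/a3z.png",zoom(c["img"][:,:,::-1],175,130,110,100,6))
E
```

```text
t: 3.02
tcp_pos: [0.4999, -0.2011, 0.0812]
orientation: [0.0, 0.999, -0.048, -0.001]
contact_force: [1.0, 0.7, 0.5]
grip_width: 1.002
t 3.025 tcp [ 0.4999 -0.2011  0.0812] F [1.  0.7 0.5] w 1.002
shift cm [ 0.01 -0.01 -0.03] turn [ 0.03  0.1  -0.07] |d| 0.03
```

View pics/a3z.png

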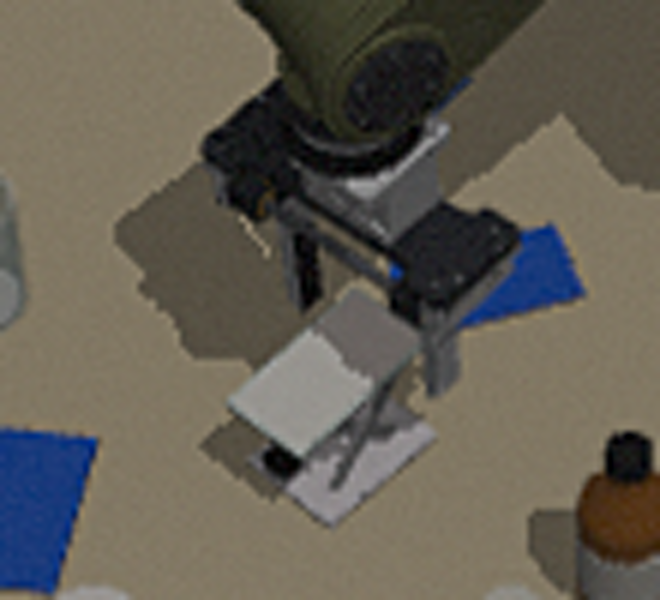

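The fingers straddle the plate's near end. Closing.

```bash
python3 -m handwheel '[0,0,0,0,0,0,0.5, 0,0,0,0,0,0,0.5, 0,0,0,0,0,0,0.5, 0,0,0,0,0,0,0.5, 0,0,0,0,0,0,0.5]' 50;python3 - <<'E'
from h import *
goal((.5,-.201,.0815),-5.4)
c=cam("scene","a4");cv2.imwrite("pics/a4z.png",zoom(c["img"][:,:,::-1],175,130,110,100,6))
E
```

```text
t: 3.7
tcp_pos: [0.5007, -0.2014, 0.0832]
orientation: [0.001, 0.999, -0.048, 0.0]
contact_force: [-0.2, 0.0, 0.5]
grip_width: 0.628
t 3.7 tcp [ 0.5007 -0.2014  0.0832] F [-0.2  0.   0.5] w 0.628
shift cm [-0.08 -0.03  0.17] turn [ 0.08 -0.05 -0.07] |d| 0.19
```

View pics/a4z.png

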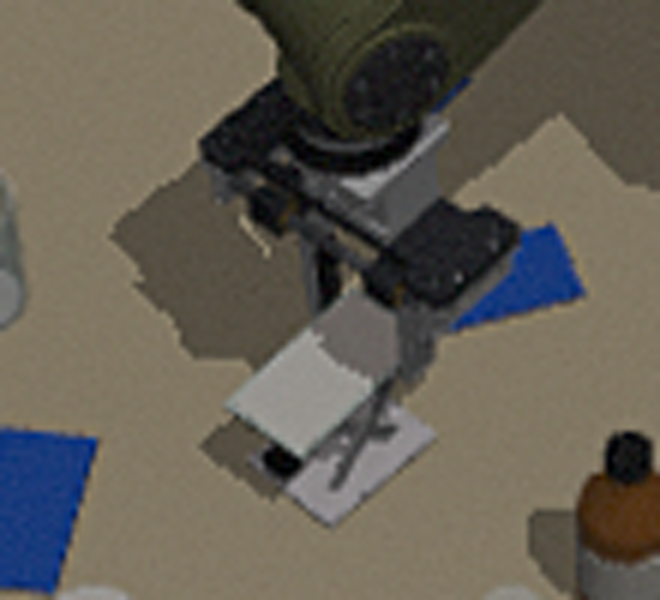

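```bash
python3 -m handwheel '[0,0,-3,0,0,0,0.5, 0,0,-6,0,0,0,0.5, -2,0,-6,0,0,0,0.5, -4,0,0,0,0,0,0.5, -3,0,0,0,0,0,0.5, 0,0,0,0,0,0,0.5]' 50;python3 - <<'E'
from h import *
goal((.4085,.1724,.225),3.05,-3.1)
c=cam("scene","a5");cv2.imwrite("pics/a5z.png",zoom(c["img"][:,:,::-1],175,70,130,130,5))
E
```

```text
t: 4.5
tcp_pos: [0.4083, -0.1921, 0.2374]
orientation: [0.001, 0.999, -0.048, -0.0]
contact_force: [0.8, 0.2, -0.6]
grip_width: 0.627
t 4.5 tcp [ 0.4083 -0.1921  0.2374] F [ 0.8  0.2 -0.6] w 0.627
shift cm [ -3.44 -36.29   1.18] turn [ 0.32  3.11 -8.5 ] |d| 36.47
```

View pics/a5z.png

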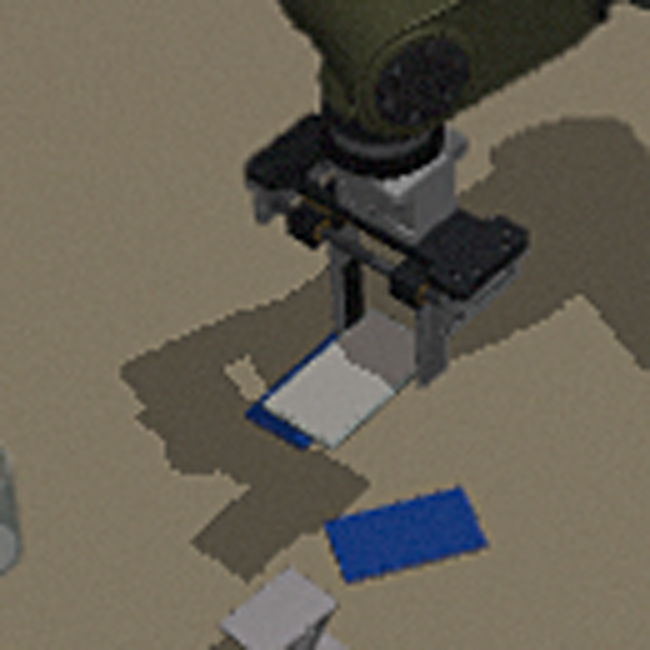

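The plate is held and clear of the jack. Over to the rack front.

```bash
python3 -m handwheel '[-0.4,-5.2,0,0,0,-2,0.5, -0.4,-5.2,0,0,0,-2,0.5, -0.3,-5.2,0,0,1,-2,0.5, -0.2,-5.2,0,0,1,-2,0.5, -0.1,-5.2,0,0,1,-0.5,0.5, 0,-5.2,0,0,0,0,0.5, 0,-4,0,0,0,0,0.5, 0,0,0,0,0,0,0.5]' 50;python3 - <<'E'
from h import *
goal((.4085,.1724,.225),3.05,-3.1)
E
```

```text
t: 5.55
tcp_pos: [0.3995, 0.1725, 0.2351]
orientation: [0.0, 0.999, 0.029, 0.026]
contact_force: [-0.2, -0.1, -0.9]
grip_width: 0.63
t 5.55 tcp [0.3995 0.1725 0.2351] F [-0.2 -0.1 -0.9] w 0.63
shift cm [0.85 0.06 1.06] turn [0.09 0.16 0.28] |d| 1.36
```

```bash
python3 -m handwheel '[0.2,0,5,0,0,0.3,0.5, 0,0,5,0,0,0,0.5, 0,0,0.5,0,0,0,0.5, 0,0,0,0,0,0,0.5]' 50;python3 - <<'E'
from h import *
goal((.4085,.1724,.1184),3.05,-3.1)
c=cam("scene","a6");cv2.imwrite("pics/a6z.png",zoom(c["img"][:,:,::-1],270,180,100,100,6))
c=cam("top","a6t");cv2.imwrite("pics/a6tz.png",zoom(c["img"][:,:,::-1],170,170,110,100,6))
E
```

```text
t: 6.05
tcp_pos: [0.4095, 0.1724, 0.1293]
orientation: [-0.0, 0.999, 0.026, 0.027]
contact_force: [0.4, 1.2, -1.0]
grip_width: 0.626
t 6.05 tcp [0.4095 0.1724 0.1293] F [ 0.4  1.2 -1. ] w 0.626
shift cm [-0.16 -0.    1.09] turn [ 0.08  0.06 -0.01] |d| 1.1
```

View pics/a6z.png

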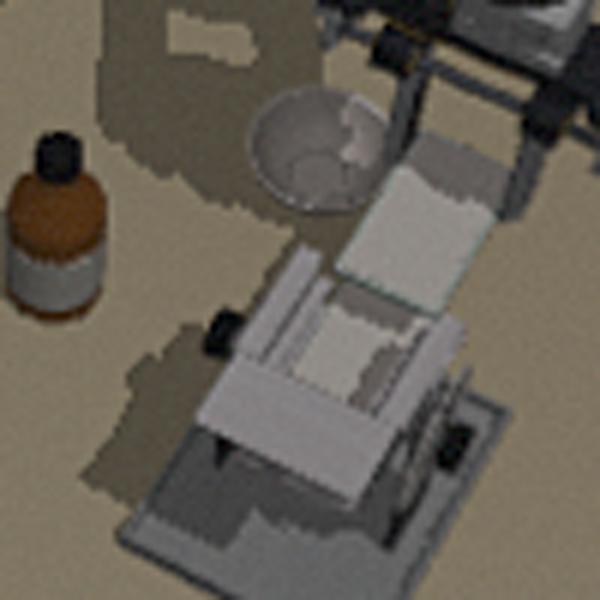

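View pics/a6tz.png

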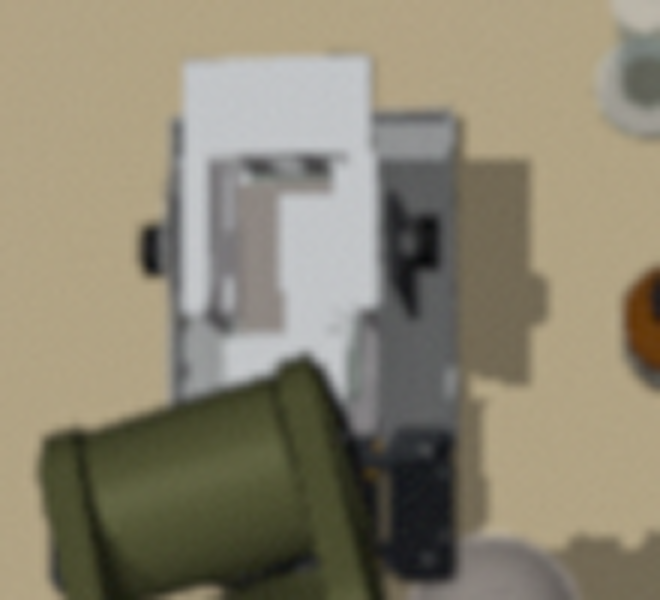

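The scene view shows the plate in line with the slot, nose corners at crop (338,268) and (437,310), just in front of the walls. I'll check the sideways fit enlarged.

```bash
python3 - <<'E'
from h import *
c=cv2.imread("pics/a6.png");cv2.imwrite("pics/a6zz.png",zoom(c,300,196,56,54,11))
E
```

View pics/a6zz.png

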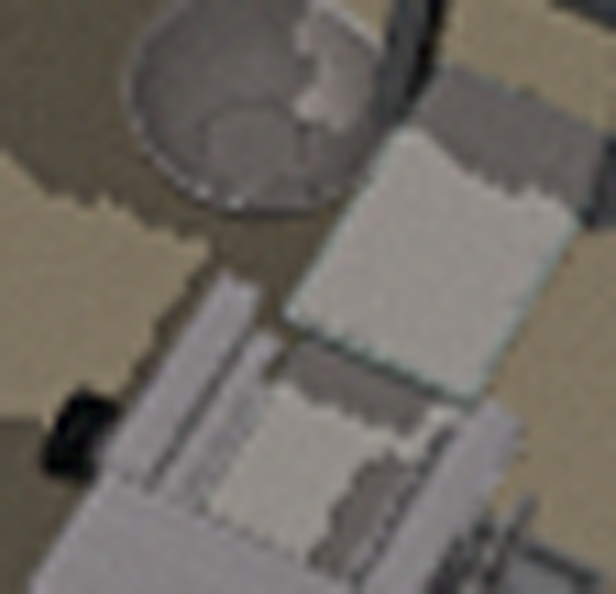

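```bash
python3 - <<'E'
from h import *
s=cam("scene")
f=lambda p:((p[0]+.5)/11-.5+300,(p[1]+.5)/11-.5+196)
a=np.radians(3.05);ex=np.array([np.cos(a),np.sin(a)]);ey=np.array([-np.sin(a),np.cos(a)]);h=np.array([.551,.180])
for n,p,z in(("w-",(170,455),.151),("w-",(210,388),.150),("w+",(375,550),.151),("w+",(430,478),.150),("n-",(285,313),.131),("n+",(470,401),.131),("back-",(405,128),.128),("back+",(580,212),.128),("tab-",(30,592),.1545)):
    X=onz(s,f(p),z)[:2]-h;print(n,(X@ex*1000).round(1),(X@ey*1000).round(1))
st=robot.get_state();X=st["tcp_pos"][:2]-h;print("tcp",X@ex*1000,X@ey*1000)
E
```

```text
w- 19.5 -29.3
w- -6.1 -30.0
w+ 17.9 32.5
w+ -11.0 35.3
n- -51.2 -27.1
n+ -51.4 31.2
back- -129.3 -26.4
back+ -128.5 30.5
tab- 79.0 -41.1
tcp -141.68406225909814 0.21084369074274328
```

Walls' midline (+2.1 mm) and plate midline (+2.0 mm) agree in the same view. I'll lower 10 mm and slide in.

```bash
python3 -m handwheel '[0,0,1,0,0,0,0.5, 0,0,0,0,0,0,0.5, 1,0,0,0,0,0,0.5, 1,0,0,0,0,0,0.5, 0.5,0,0,0,0,0,0.5, 0,0,0,0,0,0,0.5]' 50;python3 - <<'E'
from h import *
goal((.4936,.1769,.1171),3.05,-3.1)
c=cam("scene","a7");cv2.imwrite("pics/a7z.png",zoom(c["img"][:,:,::-1],290,185,80,75,8))
E
```

```text
t: 6.95
tcp_pos: [0.4381, 0.1744, 0.1228]
orientation: [-0.001, 0.999, 0.027, 0.029]
contact_force: [0.2, 0.7, -0.5]
grip_width: 0.624
t 6.95 tcp [0.4381 0.1744 0.1228] F [ 0.2  0.7 -0.5] w 0.624
shift cm [5.51 0.05 0.89] turn [-0.01 -0.24 -0.  ] |d| 5.59
```

View pics/a7z.png

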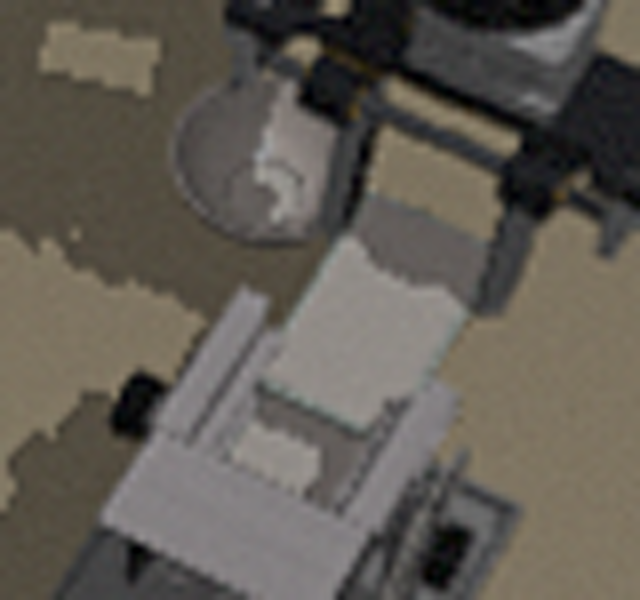

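The nose is between the walls. Its visible width shrank from 18.6 to 14.2 px because the top ledges now cover its edges, so it is under ledge pair 4, in slot 3. Continuing.

```bash
python3 -m handwheel '[1,0,0.2,0,0,0,0.5, 1,0,0.1,0,0,0,0.5, 1,0,0,0,0,0,0.5, 0.6,0,0,0,0,0,0.5, 0,0,0,0,0,0,0.5]' 50;python3 - <<'E'
from h import *
goal((.4936,.1769,.1171),3.05,-3.1)
c=cam("scene","a8");cv2.imwrite("pics/a8z.png",zoom(c["img"][:,:,::-1],290,185,80,75,8))
E
```

```text
t: 7.62
tcp_pos: [0.4766, 0.1764, 0.1217]
orientation: [-0.001, 0.999, 0.027, 0.029]
contact_force: [0.4, 0.1, -0.7]
grip_width: 0.629
t 7.625 tcp [0.4766 0.1764 0.1217] F [ 0.4  0.1 -0.7] w 0.629
shift cm [1.67 0.04 0.55] turn [-0.   -0.23 -0.  ] |d| 1.76
```

View pics/a8z.png

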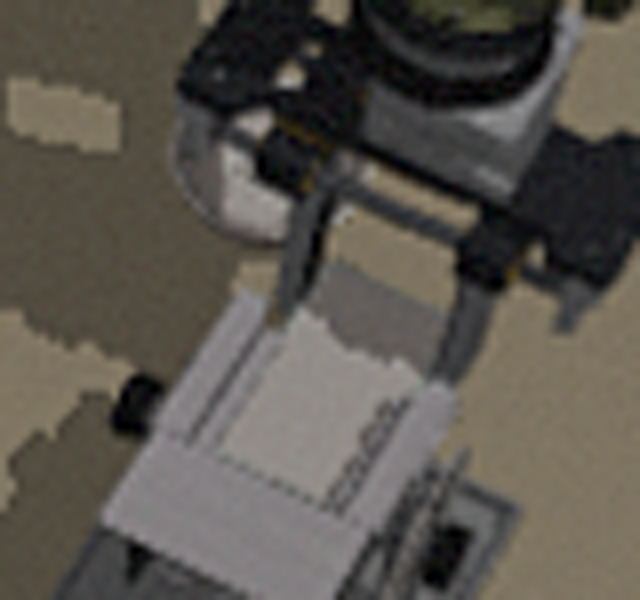

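```bash
python3 -m handwheel '[0.6,0,0.2,0,0,0,0.5, 0.5,0,0.2,0,0,0,0.5, 0,0,0,0,0,0,0.5]' 50;python3 -c "
from h import *
goal((.4936,.1769,.1171),3.05,-3.1)"
python3 -m handwheel '[0.3,0,0.1,0,0,0,0.5, 0,0,0,0,0,0,0.5]' 50;python3 -c "
from h import *
goal((.4936,.1769,.1171),3.05,-3.1)"
```

```text
t: 8.05
tcp_pos: [0.4881, 0.1771, 0.1181]
orientation: [-0.001, 0.999, 0.027, 0.029]
contact_force: [-0.0, -0.4, -0.2]
grip_width: 0.628
t 8.05 tcp [0.4881 0.1771 0.1181] F [-0.  -0.4 -0.2] w 0.628
shift cm [0.55 0.05 0.13] turn [-0.   -0.22  0.01] |d| 0.56
t: 8.3
tcp_pos: [0.4913, 0.1773, 0.1172]
orientation: [-0.001, 0.999, 0.027, 0.029]
contact_force: [-0.2, 0.6, -1.0]
grip_width: 0.629
t 8.3 tcp [0.4913 0.1773 0.1172] F [-0.2  0.6 -1. ] w 0.629
shift cm [0.23 0.05 0.02] turn [-0.   -0.22  0.02] |d| 0.24
```

No contact yet; small steps on until the back stop.

```bash
for i in 1; do python3 -m handwheel '[0.2,0,0,0,0,0,0.5, 0,0,0,0,0,0,0.5]' 50; done;  python3 -m handwheel '[0.2,0,0,0,0,0,0.5, 0,0,0,0,0,0,0.5]' 50;python3 - <<'E'
from h import *
goal((.4936,.1769,.1171),3.05,-3.1)
c=cam("scene","a9");cv2.imwrite("pics/a9z.png",zoom(c["img"][:,:,::-1],290,185,80,75,8))
c=cam("top","a9t");cv2.imwrite("pics/a9tz.png",zoom(c["img"][:,:,::-1],170,170,110,100,6))
E
```

```text
t: 8.55
tcp_pos: [0.4933, 0.1774, 0.1173]
orientation: [-0.001, 0.999, 0.027, 0.029]
contact_force: [0.4, -0.0, -1.0]
grip_width: 0.627
t: 8.8
tcp_pos: [0.494, 0.1775, 0.117]
orientation: [-0.001, 0.999, 0.027, 0.027]
contact_force: [-0.0, -0.4, 2.1]
grip_width: 0.627
t 8.8 tcp [0.494  0.1775 0.117 ] F [-0.  -0.4  2.1] w 0.627
shift cm [-0.04  0.06 -0.01] turn [0.01 0.01 0.02] |d| 0.07
```

View pics/a9z.png

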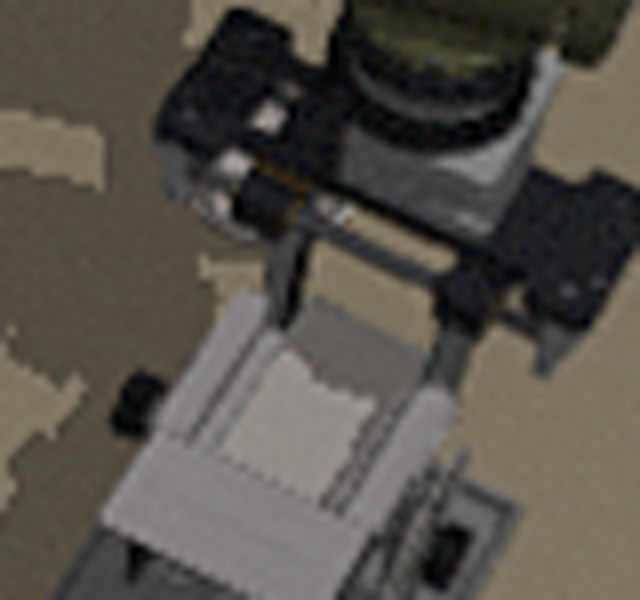

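View pics/a9tz.png

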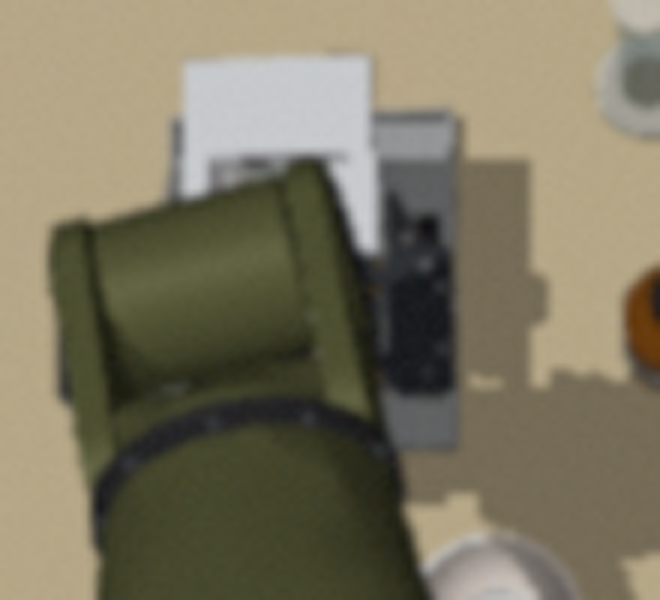

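```bash
python3 -m handwheel '[0.3,0,0,0,0,0,0.5]' 50;  python3 -m handwheel '[0.3,0,0,0,0,0,0.5]' 50;python3 -c "
from h import *
goal((.4936,.1769,.1171),3.05,-3.1)"
```

```text
t: 9.02
tcp_pos: [0.4945, 0.1775, 0.1167]
orientation: [-0.0, 0.999, 0.027, 0.024]
contact_force: [-32.0, -1.4, 16.0]
grip_width: 0.624
t: 9.15
tcp_pos: [0.4945, 0.1776, 0.1163]
orientation: [0.0, 0.999, 0.027, 0.019]
contact_force: [-29.4, -2.2, 15.9]
grip_width: 0.63
t 9.15 tcp [0.4945 0.1776 0.1163] F [-29.4  -2.2  15.9] w 0.63
shift cm [-0.09  0.06 -0.08] turn [0.09 0.88 0.02] |d| 0.14
```

The back stop is reached (about −30 N in x at x = 0.4945). Relax, then open.

```bash
python3 -m handwheel '[0,0,0,0,0,0,0.5, 0,0,0,0,0,0,0.75, 0,0,0,0,0,0,0.75, 0,0,0,0,0,0,0.75, 0,0,0,0,0,0,0.75]' 50;python3 - <<'E'
from h import *
goal((.4936,.1769,.1171),3.05,-3.1)
c=cam("scene","b1");cv2.imwrite("pics/b1z.png",zoom(c["img"][:,:,::-1],290,185,80,75,8))
E
```

```text
t: 9.78
tcp_pos: [0.4948, 0.1776, 0.1167]
orientation: [0.0, 0.999, 0.027, 0.02]
contact_force: [-0.7, -0.2, 0.7]
grip_width: 0.75
t 9.775 tcp [0.4948 0.1776 0.1167] F [-0.7 -0.2  0.7] w 0.75
shift cm [-0.12  0.07 -0.04] turn [0.08 0.82 0.02] |d| 0.15
```

View pics/b1z.png

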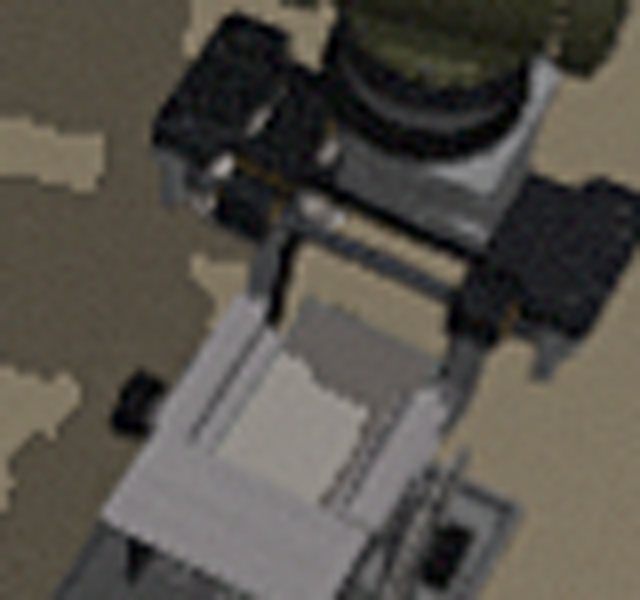

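```bash
python3 -m handwheel '[0,0,-2,0,0,0,0.75, 0,0,-5,0,0,0,0.75, 0,0,-5,0,0,0,0.75, -5,0,-1,0,0,0,0.5, -5,5,0,0,0,0,0.3, -5,5,0,0,0,0,0, -5,5,0,0,0,0,0, 0,0,0,0,0,0,0, 0,0,0,0,0,0,0]' 30;python3 - <<'E'
from h import *
goal((.4936,.1769,.1171),3.05,-3.1)
c=cam("scene","b2");cv2.imwrite("pics/b2z.png",zoom(c["img"][:,:,::-1],289,212,72,80,7))
c=cam("top","b2t");cv2.imwrite("pics/b2tz.png",zoom(c["img"][:,:,::-1],185,175,72,80,7))
E
```

```text
t: 10.95
tcp_pos: [0.3104, 0.0327, 0.2435]
orientation: [0.0, 0.999, 0.027, 0.022]
contact_force: [-0.4, 0.5, -0.5]
grip_width: 0.148
t 10.95 tcp [0.3104 0.0327 0.2435] F [-0.4  0.5 -0.5] w 0.148
shift cm [ 18.49 -13.44  13.44] turn [0.12 0.57 0.04] |d| 26.52
```

View pics/b2z.png

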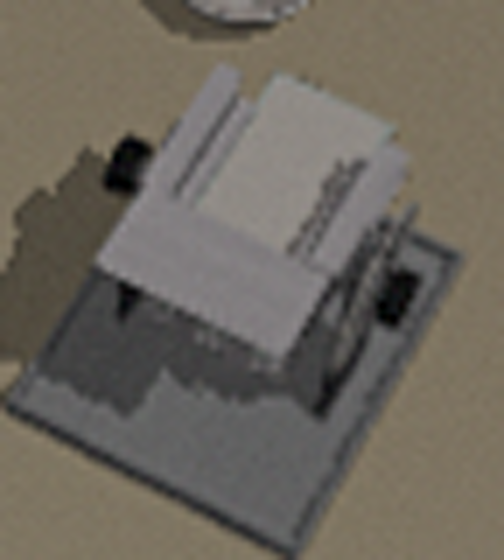

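View pics/b2tz.png

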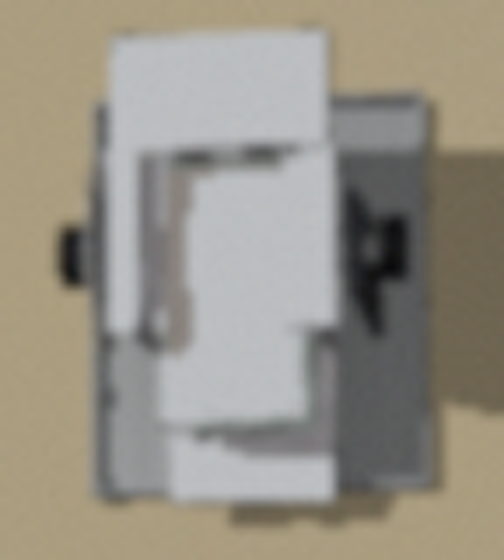

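```bash
python3 - <<'E'
from h import *
s=cam("scene");t=cam("top")
Rz=Rot.from_euler('z',.053).as_matrix()
for th in(-.055,-.03):
  Ry=Rot.from_euler('y',th).as_matrix()
  for dx in(0,-5):
    for y in(30,-30):
      X=Rz@(Ry@np.array([-73+dx,y,17])/1000+[0,0,.1])+[.551,.18,0]
      us=(proj(s,X)-[-.77,-.02]-[289,212]+.5)*7-.5; ut=(proj(t,X)-[-.93,.27]-[185,175]+.5)*7-.5
      print(th,dx,y,us.round(),ut.round())
E
```

```text
-0.055 0 30 [395. 127.] [162. 424.]
-0.055 0 -30 [276.  70.] [306. 419.]
-0.055 -5 30 [399. 119.] [162. 435.]
-0.055 -5 -30 [281.  63.] [306. 431.]
-0.03 0 30 [395. 126.] [161. 422.]
-0.03 0 -30 [276.  69.] [305. 418.]
-0.03 -5 30 [400. 118.] [161. 434.]
-0.03 -5 -30 [281.  61.] [306. 430.]
```

The plate is home: its front corners in both views match the home prediction within about 2 mm. In the top view the plate's left edge lies near the +y wall but within the play. Now over the tab with closed fingers.

```bash
python3 -c "
from h import *
goal((.615,.1835,.2435),3.05,0)"; python3 -m handwheel '[5.2,-2.3,0,0,-0.5,0,0, 5.2,-2.3,0,0,-0.5,0,0, 5.2,-2.3,0,0,-0.5,0,0, 5.2,-2.3,0,0,-0.5,0,0, 5.2,-2.3,0,0,-0.6,0,0, 4,-1.7,0,0,0,0,0, 0,0,0,0,0,0,0]' 30;  python3 -c "
from h import *
goal((.615,.1835,.180),3.05,0)"
```

```text
t 11.15 tcp [0.3104 0.0332 0.243 ] F [-0.4 -0.  -0.7] w 0.011
shift cm [ 31.22 -13.31   1.24] turn [ 0.11 -2.42  0.15] |d| 33.96
t: 12.02
tcp_pos: [0.6125, 0.1939, 0.2428]
orientation: [0.002, 0.999, 0.032, -0.004]
contact_force: [-1.0, 0.7, -0.5]
grip_width: 0.003
t 12.025 tcp [0.6125 0.1939 0.2428] F [-1.   0.7 -0.5] w 0.003
shift cm [0.24 1.03 6.28] turn [0.22 0.52 0.58] |d| 6.37
```

```bash
python3 -m handwheel '[0.2,1,2.5,0,0.4,-0.5,0, 0,0,2.5,0,0,0,0, 0,0,0.8,0,0,0,0, 0,0,0,0,0,0,0]' 30;  python3 - <<'E'
from h import *
goal((.6445,.185,.1253),3.05,0)
c=cam("scene","c1");cv2.imwrite("pics/c1z.png",zoom(c["img"][:,:,::-1],280,180,90,110,6))
E
```

```text
t: 12.52
tcp_pos: [0.6135, 0.1853, 0.1822]
orientation: [0.002, 0.999, 0.038, -0.002]
contact_force: [0.7, 0.2, 1.3]
grip_width: 0.008
t 12.525 tcp [0.6135 0.1853 0.1822] F [0.7 0.2 1.3] w 0.008
shift cm [3.12 0.24 5.68] turn [0.24 0.22 1.27] |d| 6.48
```

View pics/c1z.png

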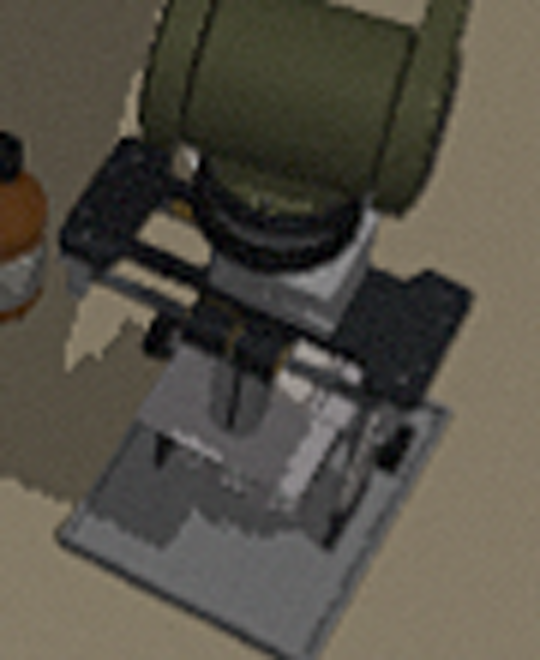

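Fingertips are over the tab at crop (235,430). Press down in steps.

```bash
python3 -m handwheel '[0.4,0,0.8,0,0,0,0, 0.4,0,0.6,0,0,0,0]'; python3 -m handwheel '[0.5,0,0.6,0,0,0,0, 0.5,0,0.6,0,0,0,0]';   python3 -c "
from h import *
goal((.6445,.185,.1253),3.05,0)"
```

```text
t: 12.82
tcp_pos: [0.6223, 0.1863, 0.1702]
orientation: [0.002, 0.999, 0.038, -0.0]
contact_force: [-3.1, -0.7, 4.4]
grip_width: 0.003
t: 13.08
tcp_pos: [0.6331, 0.1871, 0.1588]
orientation: [0.002, 0.999, 0.038, 0.0]
contact_force: [-3.6, -0.8, 5.9]
grip_width: 0.004
t 13.075 tcp [0.6331 0.1871 0.1588] F [-3.6 -0.8  5.9] w 0.004
shift cm [1.12 0.28 3.35] turn [ 0.19 -0.02  1.29] |d| 3.55
```

```bash
python3 -m handwheel '[0.3,0,0.8,0,0,0,0, 0.3,0,0.7,0,0,0,0]'; python3 -m handwheel '[0.2,0,0.7,0,0,0,0, 0.1,0,0.3,0,0,0,0, 0,0,0,0,0,0,0]';   python3 - <<'E'
from h import *
goal((.6445,.185,.1253),3.05,0)
c=cam("scene","c2");cv2.imwrite("pics/c2z.png",zoom(c["img"][:,:,::-1],280,180,90,110,6))
E
```

```text
t: 13.32
tcp_pos: [0.6405, 0.1875, 0.1447]
orientation: [0.001, 0.999, 0.038, 0.002]
contact_force: [-2.3, -1.0, 6.8]
grip_width: 0.003
t: 13.7
tcp_pos: [0.6452, 0.1878, 0.1353]
orientation: [0.001, 0.999, 0.038, 0.003]
contact_force: [-0.3, -0.2, 2.1]
grip_width: 0.007
t 13.7 tcp [0.6452 0.1878 0.1353] F [-0.3 -0.2  2.1] w 0.007
shift cm [-0.1   0.28  1.  ] turn [ 0.15 -0.34  1.27] |d| 1.05
```

View pics/c2z.png

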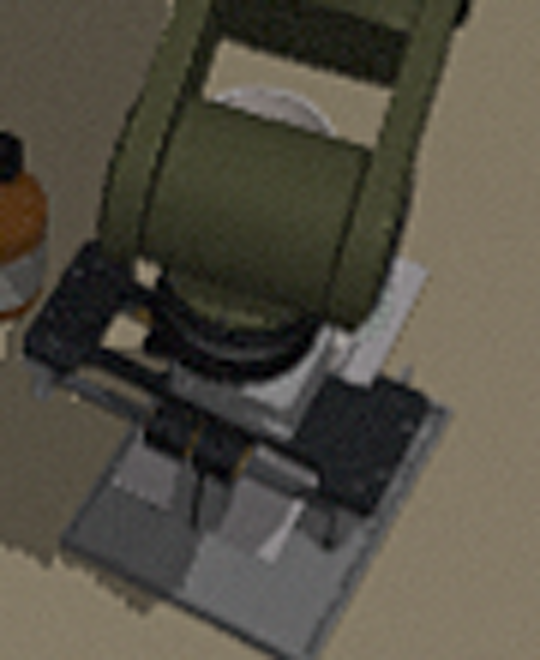

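```bash
python3 -m handwheel '[0,0,0.4,0,0,0,0, 0,0,0.3,0,0,0,0, 0,0,0.2,0,0,0,0, 0,0,0,0,0,0,0]';   python3 -c "
from h import *
goal((.6445,.185,.1253),3.05,0)"
```

```text
t: 14.25
tcp_pos: [0.6468, 0.1879, 0.1279]
orientation: [0.001, 0.999, 0.038, 0.005]
contact_force: [-0.1, 1.0, 2.2]
grip_width: 0.003
t 14.25 tcp [0.6468 0.1879 0.1279] F [-0.1  1.   2.2] w 0.003
shift cm [-0.26  0.27  0.26] turn [ 0.11 -0.61  1.26] |d| 0.46
```

By the TCP geometry about 27–28°. I'll lift off and measure with the cameras.

```bash
python3 -m handwheel '[0,0,-4,0,0,0,0, 0,0,-6,0,0,0,0, 0,6,0,0,0,0,0, 0,6,0,0,0,0,0, -6,4,0,0,0,0,0, -6,4,0,0,0,0,0, -5,3,0,0,0,0,0, -5,0,0,0,0,0,0, 0,0,0,0,0,0,0]';   python3 - <<'E'
from h import *
goal((.6445,.185,.1253),3.05,0)
c=cam("scene","d1");cv2.imwrite("pics/d1z.png",zoom(c["img"][:,:,::-1],289,202,72,90,6.6))
cv2.imwrite("pics/d1d.png",zoom(c["img"][:,:,::-1],328,230,34,44,13))
c=cam("top","d1t");cv2.imwrite("pics/d1tz.png",zoom(c["img"][:,:,::-1],185,170,72,90,6.6))
E
```

```text
t: 15.38
tcp_pos: [0.454, -0.0515, 0.2251]
orientation: [0.002, 0.999, 0.038, 0.003]
contact_force: [0.3, 0.7, 0.3]
grip_width: 0.008
t 15.375 tcp [ 0.454  -0.0515  0.2251] F [0.3 0.7 0.3] w 0.008
shift cm [ 20.71 -22.19  10.03] turn [ 0.18 -0.35  1.26] |d| 31.96
```

View pics/d1z.png

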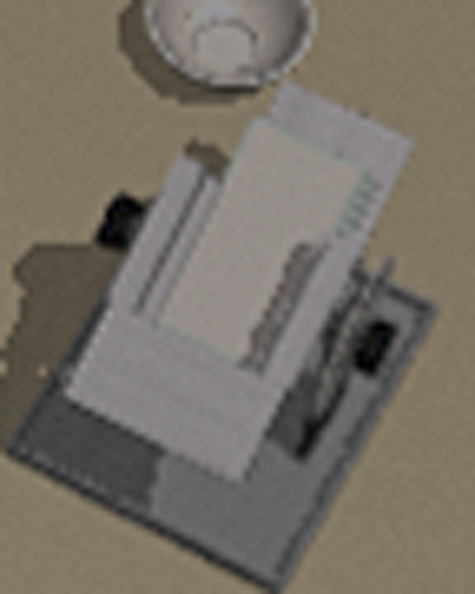

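View pics/d1tz.png

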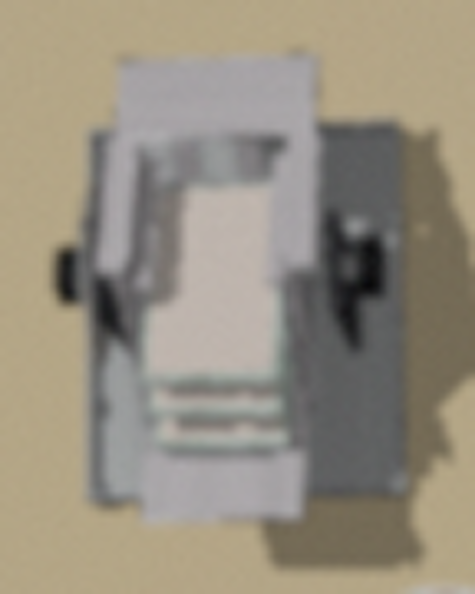

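View pics/d1d.png

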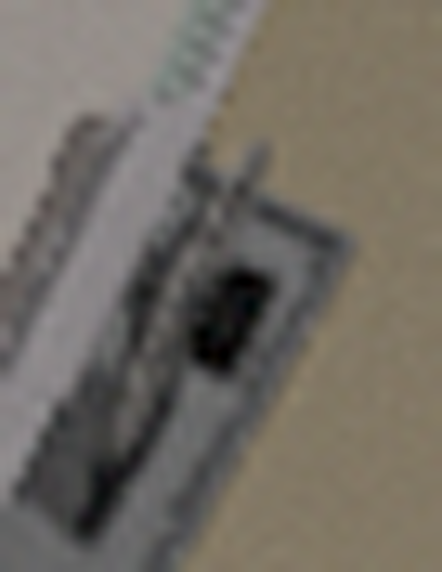

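Three plates' front ends line up evenly (top view rows ≈378, 413, 450). The dial is seen almost edge-on, so I also fit the angle to the tab, lip and plate corners.

```bash
cat > m3.py <<'E'
from h import *
from scipy.optimize import least_squares
s=cam("scene");t=cam("top")
f=lambda p,x0,y0:np.array(((p[0]+.5)/6.6-.5+x0,(p[1]+.5)/6.6-.5+y0))
tr=lambda p:f(p,185,170); sr=lambda p:f(p,289,202)
B=[(0,(85,45,50),(118,60)),(0,(85,-45,50),(318,57)),(0,(-102,36,-47),(140,517)),(0,(-102,-36,-47),(303,520)),
(1,(85,45,50),(242,480)),(1,(85,-45,50),(67,395)),(1,(-102,-36,-47),(287,82)),(1,(-102,36,-47),(412,140))]
P=[(0,(-73,30,17),(145,380)),(0,(-73,-30,17),(283,377)),(1,(-73,-30,17),(252,120)),(1,(-73,30,17),(372,175))]
off=[np.array([-.93,.27]),np.array([-.77,-.02])]
Rz=Rot.from_euler('z',.053).as_matrix()
def X(p,th):return Rz@(Rot.from_euler('y',th).as_matrix()@np.array(p)/1000.+[0,0,.1])+[.551,.18,0]
def res(q,S=B):return np.ravel([proj((t,s)[c],X(p,q[0]))-off[c]-(tr(u) if c==0 else sr(u)) for c,p,u in S])
for nm,S in(("all",B),("scene",B[4:]),("top",B[:4]),("tab",B[4:6]),("lip s",B[6:])):
    o=least_squares(res,[.5],loss='soft_l1',args=(S,));print(nm,np.degrees(o.x),o.fun.reshape(-1,2).round(1).tolist())
o=least_squares(lambda q:np.ravel(res([q[0]],B)-np.array([q[1:3]]*4+[q[3:5]]*4).ravel()),[.5,0,0,0,0]);print("free offs",np.degrees(o.x[0]),o.x[1:])
th=o.x[0]
o=least_squares(lambda q:np.ravel([proj((t,s)[c],X(np.array(p)+[q[0],q[1],0],th))-off[c]-(tr(u) if c==0 else sr(u)) for c,p,u in P]),[0,0]);print("plate dx,dy mm",o.x,o.fun.reshape(-1,2).round(1).tolist())
E
python3 m3.py
```

```text
all [26.49806462] [[0.4, -0.1], [0.2, -0.6], [0.3, 0.8], [0.3, -0.4], [-0.8, 0.8], [-0.9, 0.1], [-0.8, -0.0], [0.3, 0.7]]
scene [26.1491893] [[-0.8, 0.7], [-0.9, -0.0], [-0.8, 0.1], [0.3, 0.8]]
top [28.31857981] [[0.6, 0.1], [0.2, -0.4], [0.2, 0.6], [0.2, -0.6]]
tab [24.46810857] [[-0.6, 0.2], [-0.8, -0.6]]
lip s [27.52912268] [[-0.7, -0.3], [0.4, 0.3]]
free offs 26.3795412216616 [ 0.29843033 -0.09246936 -0.54470415  0.39482042]
plate dx,dy mm [ 1.5251501  -0.14981345] [[-0.5, 0.1], [-0.4, -0.1], [-0.1, -0.2], [-0.9, -0.2]]
```

The fit says about 26.5–27.5°, on the edge of the band, so I'll press roughly 5 mm further. The plate is home (dx +1.5 mm, dy −0.1 mm).

```bash
python3 -m handwheel '[4.5,-4.8,0,0,0,0,0, 4.5,-4.8,0,0,0,0,0, 4.5,-4.8,0,0,0,0.5,0, 4.5,-4.8,0,0,0,0.5,0, 2,-2.5,0,0,0,0,0, 0,0,0,0,0,0,0, 0,0,0,0,0,0,0]';   python3 -c "
from h import *
goal((.646,.186,.133),3.05,0)"
```

```text
t: 16.45
tcp_pos: [0.6378, 0.1757, 0.2196]
orientation: [0.002, 1.0, 0.031, 0.001]
contact_force: [0.0, 0.2, 0.1]
grip_width: 0.005
t 16.45 tcp [0.6378 0.1757 0.2196] F [0.  0.2 0.1] w 0.005
shift cm [ 0.86 -1.01  8.66] turn [ 0.25 -0.15  0.46] |d| 8.76
```

```bash
python3 -m handwheel '[0.9,-1,3.5,0,0,0.4,0, 0,0,3.5,0,0,0,0, 0,0,0.8,0,0,0,0, 0,0,0,0,0,0,0]';   python3 -c "
from h import *
goal((.6468,.186,.1229),3.05,0)"
```

```text
t: 16.95
tcp_pos: [0.6469, 0.1832, 0.1422]
orientation: [0.002, 1.0, 0.025, 0.003]
contact_force: [-0.4, -0.8, 0.0]
grip_width: 0.004
t 16.95 tcp [0.6469 0.1832 0.1422] F [-0.4 -0.8  0. ] w 0.004
shift cm [-0.01 -0.28  1.92] turn [ 0.23 -0.32 -0.13] |d| 1.95
```

```bash
python3 -m handwheel '[0,-0.2,0.8,0,0,0,0, 0,0,0.3,0,0,0,0]'; python3 -m handwheel '[0,0,0.3,0,0,0,0, 0,0,0,0,0,0,0]';  python3 -c "
from h import *
goal((.6468,.186,.1229),3.05,0)"
```

```text
t: 17.2
tcp_pos: [0.6477, 0.1851, 0.1333]
orientation: [0.002, 1.0, 0.025, 0.005]
contact_force: [0.1, 0.1, -0.1]
grip_width: 0.006
t: 17.45
tcp_pos: [0.6479, 0.1851, 0.1307]
orientation: [0.001, 1.0, 0.025, 0.005]
contact_force: [-0.2, 1.2, -1.0]
grip_width: 0.004
t 17.45 tcp [0.6479 0.1851 0.1307] F [-0.2  1.2 -1. ] w 0.004
shift cm [-0.12 -0.09  0.78] turn [ 0.19 -0.58 -0.15] |d| 0.79
```

```bash
python3 -m handwheel '[0,0,0.3,0,0,0,0]'; python3 -m handwheel '[0,0,0.3,0,0,0,0]';python3 -m handwheel '[0,0,0.2,0,0,0,0, 0,0,0,0,0,0,0]';  python3 -c "
from h import *
goal((.6468,.186,.1229),3.05,0)"
```

```text
t: 17.58
tcp_pos: [0.6481, 0.1852, 0.128]
orientation: [0.001, 1.0, 0.025, 0.005]
contact_force: [1.2, 0.9, 0.0]
grip_width: 0.006
t: 17.7
tcp_pos: [0.6484, 0.1852, 0.1255]
orientation: [0.001, 1.0, 0.025, 0.006]
contact_force: [-1.8, 1.0, 5.7]
grip_width: 0.006
t: 17.95
tcp_pos: [0.6489, 0.1853, 0.1243]
orientation: [0.001, 1.0, 0.025, 0.007]
contact_force: [-0.7, 0.1, 1.6]
grip_width: 0.006
t 17.95 tcp [0.6489 0.1853 0.1243] F [-0.7  0.1  1.6] w 0.006
shift cm [-0.21 -0.08  0.14] turn [ 0.16 -0.78 -0.15] |d| 0.27
```

```bash
python3 -m handwheel '[0,0,0.25,0,0,0,0, 0,0,0,0,0,0,0]'; python3 -m handwheel '[0,0,-4,0,0,0,0, 0,0,-6,0,0,0,0, 0,6,0,0,0,0,0, 0,6,0,0,0,0,0, -6,4,0,0,0,0,0, -6,4,0,0,0,0,0, -5,3,0,0,0,0,0, -5,0,0,0,0,0,0, 0,0,0,0,0,0,0]';   python3 - <<'E'
from h import *
c=cam("scene","e1");cv2.imwrite("pics/e1z.png",zoom(c["img"][:,:,::-1],289,202,72,90,6.6))
c=cam("top","e1t");cv2.imwrite("pics/e1tz.png",zoom(c["img"][:,:,::-1],185,170,72,90,6.6))
E
```

```text
t: 18.2
tcp_pos: [0.6493, 0.1854, 0.1224]
orientation: [0.001, 1.0, 0.025, 0.008]
contact_force: [-0.5, -0.7, 1.9]
grip_width: 0.007
t: 19.32
tcp_pos: [0.4493, -0.0489, 0.2188]
orientation: [0.002, 1.0, 0.025, 0.004]
contact_force: [-0.2, -0.0, -0.4]
grip_width: 0.004
```

View pics/e1z.png

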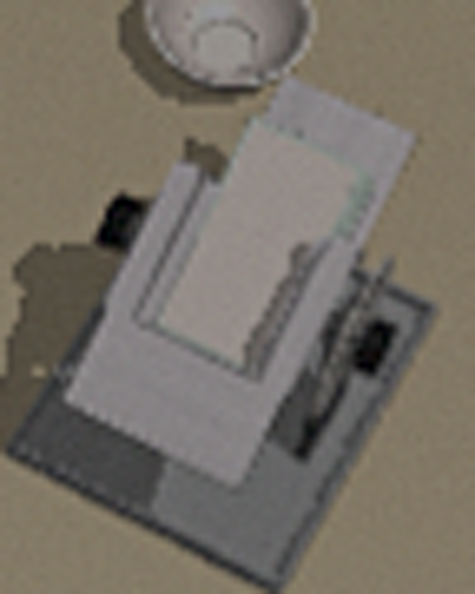

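View pics/e1tz.png

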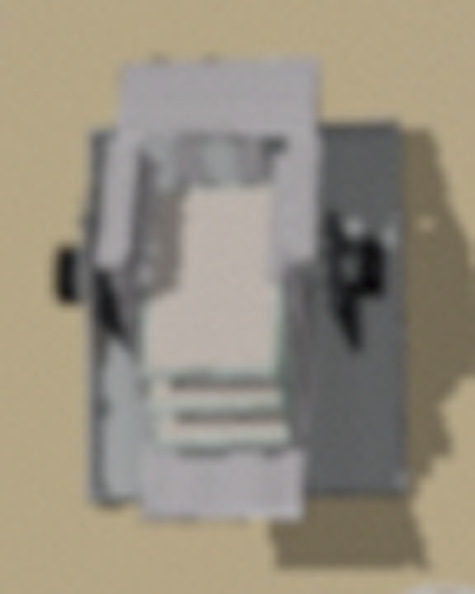

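```bash
sed -e 's/(118,60)/(120,63)/;s/(318,57)/(319,61)/;s/(242,480)/(240,488)/;s/(67,395)/(65,402)/;s/(287,82)/(284,77)/;s/(412,140)/(415,133)/;s/(145,380)/(145,376)/;s/(283,377)/(283,373)/;s/(252,120)/(252,118)/;s/(372,175)/(374,170)/' m3.py > m4.py; python3 m4.py; python3 - <<'E'
from h import *
c=cv2.imread("pics/e1.png");cv2.imwrite("pics/e1zz.png",zoom(c,328,232,30,44,13))
# where pointer tip for various theta would project, crop coords 13x
s=cam("scene");Rz=Rot.from_euler('z',.053).as_matrix()
for d in(0,24,27,30,33,36):
    a=np.radians(d);X=Rz@(np.array([40*np.sin(a),68,40*np.cos(a)+100])/1000)+[.551,.18,0]
    print(d,((proj(s,X)-[-.77,-.02]-[328,232]+.5)*13-.5).round())
E
```

```text
all [29.61988445] [[0.4, -0.2], [0.2, -0.8], [0.0, 0.4], [0.1, -0.8], [-0.7, 0.5], [-0.7, -0.1], [-0.2, -0.2], [0.1, 0.8]]
scene [29.44531375] [[-0.7, 0.5], [-0.7, -0.1], [-0.2, -0.2], [0.1, 0.8]]
top [30.20880266] [[0.4, -0.1], [0.2, -0.7], [-0.0, 0.3], [0.1, -0.9]]
tab [28.43405504] [[-0.7, 0.2], [-0.7, -0.4]]
lip s [30.42013535] [[-0.1, -0.5], [0.2, 0.5]]
free offs 29.60568330040066 [ 0.16497919 -0.35346026 -0.3779299   0.23526156]
plate dx,dy mm [-0.58098232 -0.29499947] [[-0.7, 0.1], [-0.5, -0.0], [-0.1, -0.5], [-1.2, -0.0]]
0 [255. 217.]
24 [223. 277.]
27 [219. 285.]
30 [215. 293.]
33 [211. 301.]
36 [207. 310.]
```

View pics/e1zz.png

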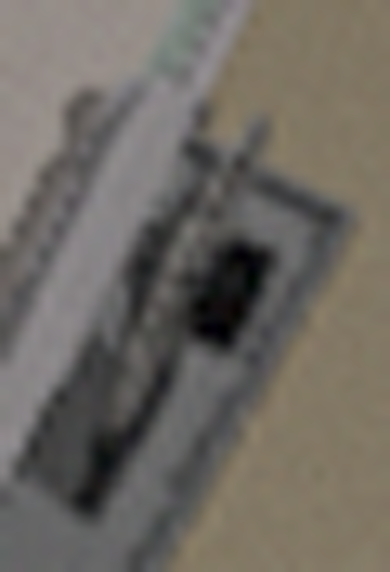

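All angle estimates agree near 30° (fit 29.6°, TCP geometry 30.1°). The dial is too edge-on to read. Next a wait of over 1 s, then a stability and bystander check.

```bash
python3 -m handwheel '[0,0,0,0,0,0,0, 0,0,0,0,0,0,0, 0,0,0,0,0,0,0, 0,0,0,0,0,0,0, 0,0,0,0,0,0,0, 0,0,0,0,0,0,0, 0,0,0,0,0,0,0, 0,0,0,0,0,0,0, 0,0,0,0,0,0,0, 0,0,0,0,0,0,0]'; python3 - <<'E'
from h import *
s=cam("scene","f1");t=cam("top","f1t")
for n,a,b in(("scene","e1","f1"),("top","e1t","f1t")):
    A,B=[cv2.imread(f"pics/{x}.png").astype(int) for x in(a,b)]
    x0,y0,x1,y1=(289,202,361,292) if n=="scene" else (185,170,257,260)
    print(n,"rack region mean/max diff",abs(A-B)[y0:y1,x0:x1].mean().round(2),abs(A-B)[y0:y1,x0:x1].max())
E
```

```text
t: 20.82
tcp_pos: [0.4534, -0.0481, 0.2179]
orientation: [0.001, 1.0, 0.027, 0.004]
contact_force: [-0.6, -0.4, -0.7]
grip_width: 0.005
scene rack region mean/max diff 1.93 20
top rack region mean/max diff 0.91 8
```

View pics/f1.png

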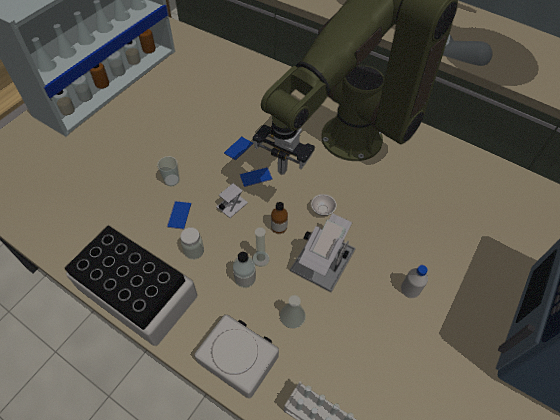

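The rack region is unchanged after more than a second untouched, apart from image noise. All glassware stands at its original pixels, for example bottle (280,218), dish (323,205) and cylinder (261,247). Handing in.

```bash
python3 -c "
from bench import ticket
print(ticket.finish_job())"
```

```text
the job is handed in; nothing more can be done
None
```

I slid the white plate from the jack into the third slot until it met the back stop (about 30 N). Then I let go, pressed the tab down in two passes to about 30°, and handed the job in at about 21 s.

- **Angle:** the last fit to the tab and lip corners gave 29.6° (single features 28.4–30.4°), and the fingertip geometry at the last press gave 30.1°. I could not read the dial itself, because the scene camera sees it almost edge-on and it could not be read in the top view. The angle therefore rests on the geometry.
- **First press:** it left the rack at about 26.5–27.5°, so I pressed once more.
- **Plate:** it measured within about 1 mm of home along and across the slot.
- **Stored plates:** their ends line up with the loose plate's end in the top view.
- **Stability:** the rack stayed put for over a second untouched, with only image noise between pictures.
- **Glassware:** it stands where it was at the start, by eye in the scene view.
- **Cameras:** the two disagreed by about 4–5 mm in absolute position. I allowed for this with per-camera offsets and by comparing the plate with the rack within one picture.

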